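Fit the snap ring on the microscope handwheel axle

ROBOT

A 6-joint arm with a two-finger parallel gripper is mounted at the origin on the work surface. World frame = base frame: x ahead of the robot, y to its left, z up, the work surface at z = 0. Lengths are in mm, angles in rad, forces in N, time in s.
With the tool pointing down it reaches from about 400 to 925 mm from the base axis. Payload 12.5 kg.
Tool frame: the origin (TCP) lies on the centre line of the jaws, within the pads' length; the fingertips stand 25 mm ahead of it and the grasp point (between the pads) lies 6 mm ahead of it (env.tip_extent is the distance from the TCP to the fingertips, in mm); x points along the fingers, z is the direction in which the jaws open and shut, and the axes are right-handed (so a half turn about x gives the same grasp; the last joint's range is limited). The gripper opens to 95 mm and grips with 3 to 60 N. Pads are 20 mm wide; open, the fingers measure 119 mm over their backs; the gripper's body (75 mm by 180 mm) begins 59 mm behind the grasp point.
Start: joints at [-1.396, 0.491, 1.559, -0, 1.092, -0.106], TCP at [173.225, -600.531, 239.661] pointing down, gripper open.
Joint ranges: [-3.1, 3.1], [-0.84, 2.19], [0.05, 2.79], [-1.13, 4.28], [0.06, 2.93], [-2.69, 2.69]. Speed limits (rad/s): [2.22, 2.22, 2.79, 3.14, 3.14, 3.14].

INTERFACE

Orientations are given as [roll, pitch, yaw] about the fixed x, y, z axes, in that order (R = Rz(yaw) Ry(pitch) Rx(roll)).
In Python, from cell import env gives the robot as it stands.
- The arm moves only by the tool step_arm, never from a script. Its argument "rows" is a list of rows, each a list of 6 numbers: the shift along the tool's x, y, z in mm, then the turn, a rotation vector about the tool's x, y, z in rad. In form: [[x, y, z, wx, wy, wz], ...]. A call has 1 to 8 rows; each row shifts and turns the pose as measured when the row begins, along the tool's axes as they then stand; what a row does not reach is not made up. A row lasts 1/8 s, in which the tool goes at most 62.5 mm and 10.7 degrees, less where a joint would pass 70% of its speed; a pose out of reach is approached as far as the arm can. A call is refused whole if a number of a shift passes 62.5 or a number of a turn 0.188, either way. A call with a gripper value outside its range is refused whole. "grip" is the finger opening in mm, from 0 to 95.1, set as the call begins (left out, the last holds). The fingers move at their own pace and stop on an object; the grip force is fixed at half the most. Time passes only in rows, so rows that do not move let the fingers close. It gives the time, the measured TCP pose, the force and the opening at its end, in the units of the state.
- env.state(): the state, without advancing time (a new reading comes with each control period).
- env.read_camera(name): name is "scene" or "top" or "wrist"; returns the picture (480x640x3 uint8, red, green, blue); there is no depth.
- env.get_calibration(name): a dict with "fx", "fy", "cx", "cy" (pixels), "pose" (4x4, takes a point from camera to world coordinates); the wrist camera has in their place "hand_eye" (4x4, takes a point from camera to tool coordinates, whose origin is the TCP and whose axes are the tool frame's). Camera axes: x right, y down, z forward; pixel columns grow to the right and rows downward; lengths in mm; the calibration is good to about 2 mm. The wrist camera is an equidistant fisheye: a pixel r from the principal point sees the ray r / f radians off the axis. A picture is of the moment at which its call begins: read the wrist's pose just before it. get_calibration takes no time and is no camera call.
- env.job_done(): hands the job in, once; it reports no verdict.
The state is a dict: "t": time; "joints": joint angles; "qvel": joint speeds; "tau": joint torques, N m; "eef_pos": TCP position; "tcp_rot": TCP orientation; "ft_force": force on the tool from outside, world axes, zero at the start; "moment": the same for the moment, N m; "opening": opening from 0.0 (shut) to 1.0 (fully open).
Only numpy, scipy, OpenCV 4.12 (cv2) and the standard library are available. Lean on these libraries where they do the work, as an engineer would, in place of code of your own. Each camera call takes 0.05 s, during which the arm holds its last target.

TASK

Swing the orange clamp lever of the service fixture all the way down first. Then take the ring pliers out of their blue stand by the two blue handles, squeeze them fully so that the brass snap ring opens, bring the open ring over the steel axle stub from above and lower it, upright and gently, until it lies level with the dark groove just above the white handwheel. Finish while holding it there, still squeezed open and carried by the gripper, not pressed against the wheel or the shaft; leave the bottle, the bearing and the screwdriver alone.

Things in the scene. Friction and masses are not known exactly. Their poses are not given: they have to be found in the camera images.
- fixture: Fixed service fixture: dark base plate 130 x 160 mm, aluminium block, white handwheel (84 mm across, rim top 60 mm, hub 54 mm across with its top at 65 mm) and an upright steel axle stub 37 mm across in its centre. Origin on the table under the stub's axis, z up. The clamp lever runs beside the wheel at y = +70 mm in this frame, parallel to x.
- axle_groove (a point): Centre of the dark groove in the axle stub, on the axis, 69 mm above the table. The groove is 31 mm across and runs from 65 mm (the wheel's hub top) to 73 mm; above it the stub is 37 mm across up to 83 mm, then tapers to 31 mm at its top, 87 mm. z up.
- clamp (a joint): Clamp lever angle in rad: 0 is all the way down (level), up to 1.2 open (its grip end raised). It starts open, stays where it is left (friction), and takes about 3 N at its grip.
- clamp_hinge (a point): The lever's hinge axis (parallel to the fixture's y), 34 mm above the table, at fixture x = +45, y = +70 mm. Axes as the fixture's.
- clamp_grip (a point): Middle of the upper face of the lever's orange grip (48 x 18 x 14 mm), 68 mm from the hinge along the lever and 7 mm above its centre line. When down, it lies 41 mm above the table, at fixture x = -23, y = +70 mm. Its frame turns with the lever: z out of the upper face, x along the lever towards the hinge.
- stand: Fixed blue stand, base 100 x 130 mm: two posts 38 mm either side of its middle (along y, 18 mm thick), each with a notch whose floor is 78 mm above the table and whose cheeks rise to 86 mm; the pliers' crossbar rests in the notches and lifts straight up out of them. Origin on the table, under its middle.
- pliers: Ring pliers, standing upright, ring down, handles up; 265 g (may vary by a fifth). A dark crossbar 24 (x) x 100 (y) x 10 mm; two blue handles above it at +y and -y, jaws and a brass wire snap ring below it. Origin at the centre of the crossbar's underside, z up. The whole is 60 mm below to about 98 mm above the origin.
- pliers_grip (a point): Midway between the two handles, 75 mm above the crossbar's underside: the place to grip, fingers closing along the pliers' y. There the handles are 18 mm wide (x) and 58 mm apart over their outer faces when relaxed, 36 mm when fully squeezed (outer faces then upright and parallel). Axes as the pliers'.
- jaw_left (a joint): How far the pliers are squeezed, rad: 0 relaxed, 0.16 fully squeezed against a slightly springy stop (ring fully open; a hard grip reads up to 0.19). The two halves move together; a spring of about 3 to 8 N at the handles closes the ring again when they are let go.
- clip_centre (a point): Centre of the opening of the ring when it is open, in the ring's mid-plane, 58 mm below the crossbar's underside and 10.6 mm from the handles' plane along the pliers' +x. Wire 4.4 mm thick; relaxed, the ring's bore is 34 mm, too small for the stub; fully open it clears the 37 mm stub by about 2.5 mm all round when this point is on the stub's axis. Axes as the pliers'.
- bottle: Bystander: white bottle with green cap, 44 mm across, 100 mm tall; origin at the centre of its foot.
- bearing: Bystander: steel bearing ring 42 mm across, 14 mm tall; origin at the centre of its underside.
- screwdriver: Bystander: screwdriver, 160 mm long, lying on the table.
Mind the look-alikes: they are no part of the job. What is shaped like the fixture but red is not meant.

How it is judged (in metres and radians):
On the way, in this order (a step that is already met when the one before it is completed fails the run):
1. the clamp lever is all the way down, the pliers still in the stand (value of joint clamp below 0.08 rad and distance of pliers from where it was at the start of the episode below 0.03 m), for 0.2 s.
2. the squeezed-open ring is above the top of the stub, over its axis (value of joint jaw_left above 0.12 rad and z of clip_centre in the frame of axle_groove above 0.019 m and horizontal distance between clip_centre and axle_groove below 0.012 m), for 0.05 s.
At the end, for the whole second after the job is handed in: Clamp down (under 0.1 rad); the pliers held by the fingers (over 4 N), squeezed open (jaw_left over 0.12 rad), upright within 0.12 rad and still; the ring's centre within 2.8 mm of the groove's height and 5 mm of the axis, at most lightly touching the fixture (under 6 N) (value of joint clamp below 0.1 rad and value of joint jaw_left above 0.12 rad and z of clip_centre in the frame of axle_groove between -0.0028 and 0.0028 m and horizontal distance between clip_centre and axle_groove below 0.005 m and angle between pliers's own z axis and vertical below 0.12 rad and contact force between the fingers and pliers above 4 N and contact force between pliers and fixture below 6 N and contact force between pliers and stand below 0.5 N and linear speed of pliers below 0.02 m/s); the arm keeps its last pose, push and grip.
It fails at once if the pliers or ring are pressed hard on the fixture (contact force between pliers and fixture above 30 N).
It fails at once if a bystander is disturbed (distance of any of bottle, bearing, screwdriver from where it was at the start of the episode above 0.03 m).
It also fails if it takes over 61 s, if anything falls off the work surface, if the arm or the gripper's body presses on something with over 40 N, if the wrist force passes 120 N, or if a joint passes its speed limit or range.

## Working session

There is one attempt and no reset: what is moved stays moved. The work goes in short steps, Python scripts to look and compute and a tool call to move; the robot and the scene stay as the last step left them, time stands still between calls to the robot, and variables do not carry over. Pictures are saved under pics/ and viewed, and the job is handed in when it is done.

Besides the shell and the picture viewer there is one more tool, called in YAML: its name, and indented under it one key for each argument. step_arm: Moves the arm, as the interface text tells. Its arguments: {"type":"object","properties":{"rows":{"type":"array","items":{"type":"array","items":{"type":"number"}}},"grip":{"type":"number"}},"required":["rows"]}

```bash
ls; mkdir -p pics; python3 - <<'E'
from cell import env
import cv2
print(env.state())
for n in ["scene","top","wrist"]:
    im=env.read_camera(n); cv2.imwrite(f"pics/{n}0.png",im[:,:,::-1]); print(n,env.get_calibration(n))
print(env.tip_extent)
E
```

```text
pics
{'t': 0.0, 'joints': array([-1.39562291e+00,  4.91583632e-01,  1.55945552e+00, -4.14158416e-06,
        1.09171133e+00, -1.05614067e-01]), 'qvel': array([ 1.27366063e-03,  1.96716901e-03, -2.36321783e-05, -1.00698030e-03,
        1.16193470e-03,  1.52231850e-04]), 'tau': array([ 1.54974863e-03, -6.12634993e+01, -2.58182073e+01,  6.92515704e-02,
        4.81827662e-02, -9.54538814e-05]), 'eef_pos': array([ 173.16901026, -600.30098022,  239.04469082]), 'tcp_rot': array([3.03915098, 1.56963849, 1.74914405]), 'ft_force': array([0.80189489, 0.39544486, 0.89167183]), 'moment': array([-0.01806981, -0.02205331, -0.05010517]), 'opening': 1.0001098653916982}
scene {'fx': 561.6125254284333, 'fy': 561.6125254284333, 'cx': 324.25643514485796, 'cy': 233.58300374944255, 'pose': array([[-5.66540413e-01,  4.58402401e-01, -6.84762148e-01,
         1.19596673e+03],
       [ 8.23751094e-01,  3.36824396e-01, -4.56052038e-01,
         4.57702117e+02],
       [ 2.15892473e-02, -8.22445479e-01, -5.68434111e-01,
         6.72612377e+02],
       [ 0.00000000e+00,  0.00000000e+00,  0.00000000e+00,
       
[... 245 characters left out ...]
 -1.89312600e-02,  1.45035441e-02,
         2.95817788e+01],
       [-1.19127086e-02, -1.30434084e-01, -9.91385413e-01,
         9.01309996e+02],
       [ 0.00000000e+00,  0.00000000e+00,  0.00000000e+00,
         1.00000000e+00]])}
wrist {'fx': 371.64829954431775, 'fy': 371.64829954431775, 'cx': 317.1462031300812, 'cy': 242.1034388445772, 'hand_eye': array([[ 1.08321458e-04, -2.59756660e-01,  9.65674099e-01,
        -1.45695696e+02],
       [-5.44861683e-04, -9.65673977e-01, -2.59756566e-01,
         7.29082974e+01],
       [ 9.99999846e-01, -4.98021605e-04, -2.46134664e-04,
        -4.74642776e-01],
       [ 0.00000000e+00,  0.00000000e+00,  0.00000000e+00,
         1.00000000e+00]])}
25.0
```

View pics/scene0.png

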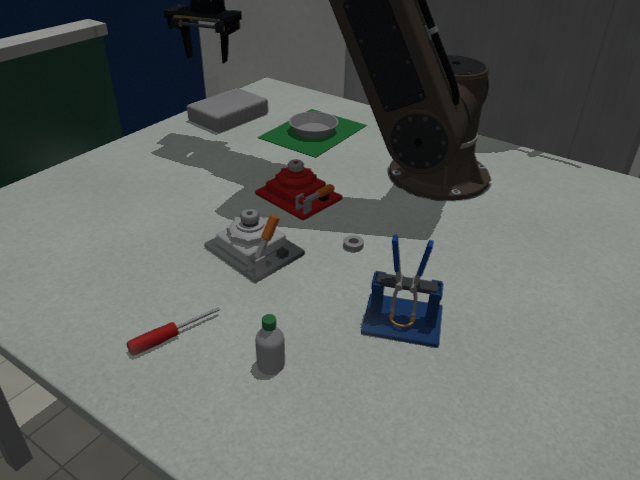

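View pics/top0.png

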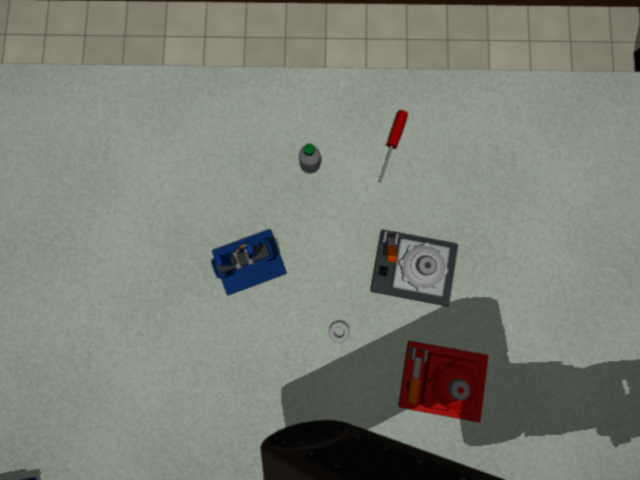

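View pics/wrist0.png

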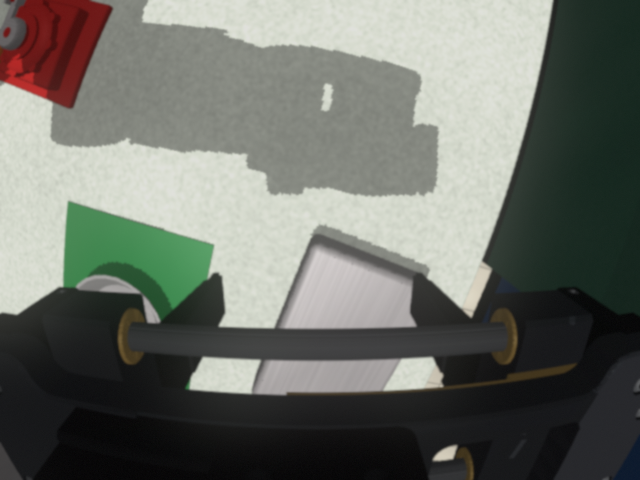

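Top view: the grey fixture with its white wheel is at about (415,265). The red look-alike is at (445,380), and red is excluded, so the grey one is meant. I'll confirm it in enlarged crops.

```bash
python3 - <<'E'
import cv2,numpy as np
t=cv2.imread("pics/top0.png"); s=cv2.imread("pics/scene0.png")
a=cv2.resize(t[220:315,365:465],(600,570),interpolation=cv2.INTER_CUBIC)
cv2.imwrite("pics/c_fix_top.png",a)
cv2.imwrite("pics/c_stand_top.png",cv2.resize(t[225:300,205:295],(720,600),interpolation=cv2.INTER_CUBIC))
cv2.imwrite("pics/c_fix_sc.png",cv2.resize(s[200:285,200:310],(770,595),interpolation=cv2.INTER_CUBIC))
cv2.imwrite("pics/c_stand_sc.png",cv2.resize(s[230:345,355:450],(480,580),interpolation=cv2.INTER_CUBIC))
E
```

```text
(no output)
```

View pics/c_fix_top.png

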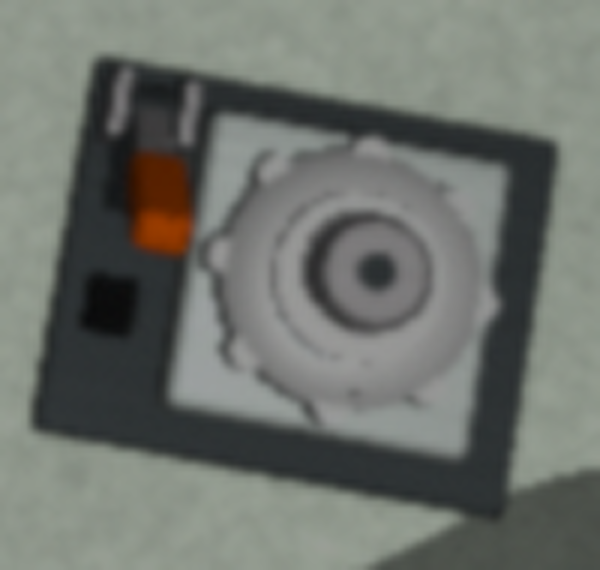

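View pics/c_stand_top.png

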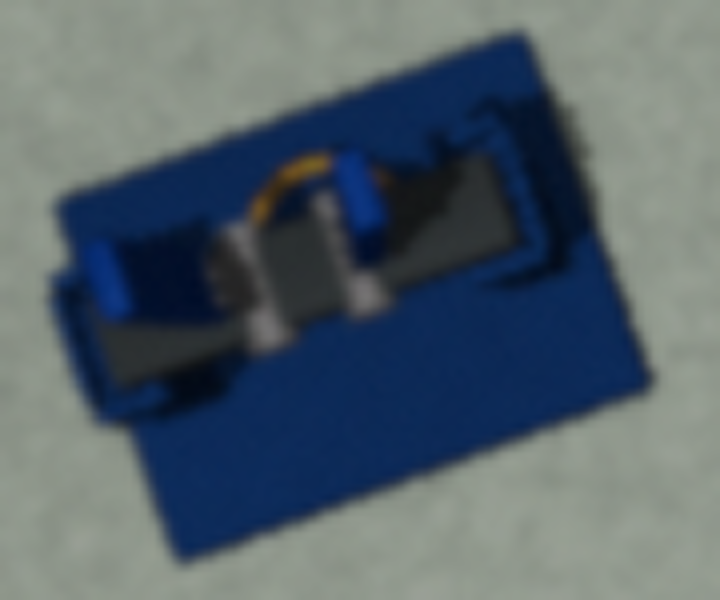

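View pics/c_fix_sc.png

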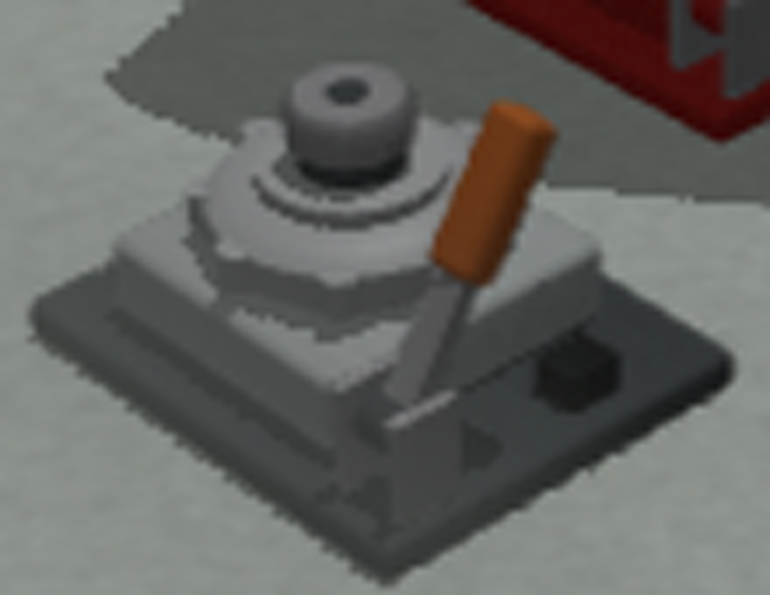

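View pics/c_stand_sc.png

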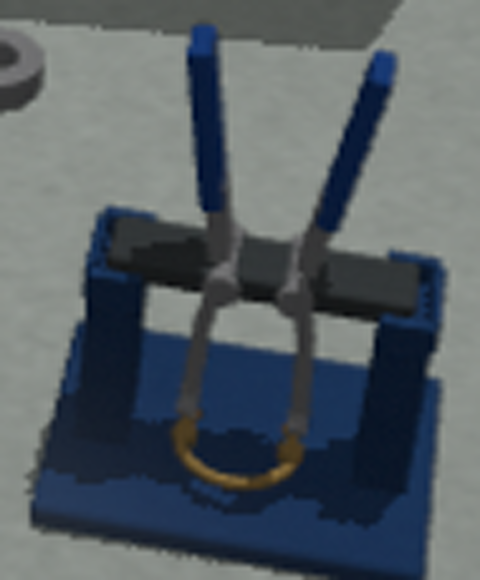

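Crops confirm it: the grey fixture's stub is at top (428,265) and scene (249,213), with its orange lever raised. The pliers in the blue stand are at top (245,257), with the ring on the world +x side. Next I'll measure both.

```bash
cat > h.py <<'E'
import numpy as np,cv2
from scipy.spatial.transform import Rotation as Ro
from cell import env
def ray(name,u,v):
    c=env.get_calibration(name); T=c["pose"]
    d=T[:3,:3]@np.array([(u-c["cx"])/c["fx"],(v-c["cy"])/c["fy"],1.]); return T[:3,3],d/np.linalg.norm(d)
def plane(name,u,v,z):
    o,d=ray(name,u,v); return o+d*(z-o[2])/d[2]
def proj(name,P):
    c=env.get_calibration(name); T=np.linalg.inv(c["pose"]); p=T[:3,:3]@np.asarray(P,float)+T[:3,3]
    return np.array([c["fx"]*p[0]/p[2]+c["cx"],c["fy"]*p[1]/p[2]+c["cy"]])
def tri(obs):
    A=np.zeros((3,3));b=np.zeros(3)
    for o,d in obs:
        M=np.eye(3)-np.outer(d,d);A+=M;b+=M@o
    p=np.linalg.solve(A,b); return p,[np.linalg.norm((np.eye(3)-np.outer(d,d))@(p-o)) for o,d in obs]
def toolpose(st=None):
    st=st or env.state(); return np.array(st["eef_pos"]),Ro.from_euler("xyz",st["tcp_rot"]).as_matrix()
def wray(u,v,p=None,R=None):
    if p is None: p,R=toolpose()
    c=env.get_calibration("wrist");H=c["hand_eye"]
    x=np.array([u-c["cx"],v-c["cy"]]);r=np.hypot(*x);th=r/c["fx"]
    d=np.array([*(np.sin(th)*x/max(r,1e-9)),np.cos(th)])
    return p+R@H[:3,3],R@(H[:3,:3]@d)
def wproj(P,p=None,R=None):
    if p is None: p,R=toolpose()
    c=env.get_calibration("wrist");H=np.linalg.inv(c["hand_eye"])
    q=R.T@(np.asarray(P,float)-p);q=H[:3,:3]@q+H[:3,3]
    s=np.hypot(q[0],q[1]);th=np.arctan2(s,q[2])
    return np.array([c["cx"]+c["fx"]*th*q[0]/s,c["cy"]+c["fx"]*th*q[1]/s])
E
python3 - <<'E'
from h import *
# fixture, top crop scale 6 offset(365,220)
t=lambda x,y:((x+.5)/6-.5+365,(y+.5)/6-.5+220)
s=lambda x,y:((x+.5)/7-.5+200,(y+.5)/7-.5+200)
print("stub top",plane("top",*t(377,271),87),plane("scene",*s(348,90),87))
print(tri([ray("top",*t(377,271)),ray("scene",*s(348,90))]))
cs=[plane("top",*t(*c),10)[:2] for c in [(97,58),(555,145),(500,515),(35,428)]]
print(np.round(cs,1))
for i in range(4):
    d=cs[(i+1)%4]-cs[i];print(np.linalg.norm(d),np.degrees(np.arctan2(d[1],d[0])))
print("plate mid",np.mean(cs,0))
# stand
t2=lambda x,y:((x+.5)/8-.5+205,(y+.5)/8-.5+225)
cs=[plane("top",*t2(*c),8)[:2] for c in [(58,200),(523,32),(652,383),(183,562)]]
for i in range(4):
    d=cs[(i+1)%4]-cs[i];print(np.linalg.norm(d),np.degrees(np.arctan2(d[1],d[0])))
print("stand mid",np.mean(cs,0),np.round(cs,1))
E
```

```text
stub top [ 517.60678038 -168.53423147   87.        ] [ 517.07937338 -169.49166103   87.        ]
(array([ 517.69696158, -168.6023499 ,   87.58811556]), [np.float64(0.24407875455090555), np.float64(0.2440787545509031)])
[[ 594.8  -92.7]
 [ 567.8 -248.2]
 [ 442.8 -227.2]
 [ 468.5  -72. ]]
157.84842128509206 -99.85647575283407
126.69442687840784 170.46595383449895
157.32108443872764 80.59973442929365
127.95111623634823 -9.29883425336447
plate mid [ 518.47277701 -159.99543762]
126.74201131248584 -68.76136025759311
96.74002070640057 -158.17413608181118
126.89376956381807 112.06295127373147
98.56418101541288 21.734408193400885
stand mid [523.94613192 176.45545678] [[546.3 253.6]
 [592.2 135.5]
 [502.4  99.5]
 [454.8 217.1]]
```

```bash
python3 - <<'E'
from h import *
t=lambda x,y:np.array(((x+.5)/6-.5+365,(y+.5)/6-.5+220))
s=lambda x,y:np.array(((x+.5)/7-.5+200,(y+.5)/7-.5+200))
it=lambda p:np.round((np.array(p)-[365,220]+.5)*6); is_=lambda p:np.round((np.array(p)-[200,200]+.5)*7)
F=np.array([517.4,-168.9,0]);yaw=np.radians(-9.5);R=Ro.from_euler("z",yaw).as_matrix()
for th in (0.9,1.0,1.1,1.2):
    for sd in (44,92):
        P=F+R@np.array([45-sd*np.cos(th),70,34+sd*np.sin(th)])
        print(th,sd,np.round(P),it(proj("top",P)),is_(proj("scene",P)))
t2=lambda x,y:np.array(((x+.5)/8-.5+205,(y+.5)/8-.5+225))
s2=lambda x,y:np.array(((x+.5)/(480/95)-.5+355,(y+.5)/(580/115)-.5+230))
# handle tops
a=tri([ray("top",*t2(105,247)),ray("scene",*s2(386,60))]);b=tri([ray("top",*t2(352,165)),ray("scene",*s2(204,32))])
print(a,b); print("mid",(a[0]+b[0])/2, np.degrees(np.arctan2(*( (a[0]-b[0])[[1,0]])))-90)
# crossbar ends (top face corners in top view z=88)
c=[plane("top",*t2(*q),88)[:2] for q in [(100,325),(118,387),(524,240),(490,155)]]
print(np.round(c,1),np.mean(c,0))
E
```

```text
0.9 44 [ 546. -103.   68.] [155. 181.] [471. 277.]
0.9 92 [517. -98. 106.] [158. 264.] [551. 116.]
1.0 44 [ 550. -103.   71.] [158. 169.] [461. 275.]
1.0 92 [524. -99. 111.] [165. 239.] [530. 110.]
1.1 44 [ 554. -104.   73.] [161. 157.] [450. 274.]
1.1 92 [ 532. -100.  116.] [172. 211.] [506. 106.]
1.2 44 [ 558. -105.   75.] [164. 144.] [438. 275.]
1.2 92 [ 540. -102.  120.] [179. 182.] [482. 106.]
(array([518.73716545, 202.40734793, 175.74676509]), [np.float64(1.27107212932269), np.float64(1.2710721293227478)]) (array([537.33307099, 150.81330031, 175.36545336]), [np.float64(0.39418661678500233), np.float64(0.3941866167850875)])
mid [528.03511822 176.61032412 175.55610922] 19.82054920550877
[[509.  222.3]
 [494.7 217.4]
 [530.8 124.1]
 [550.6 132.8]] [521.25042428 174.12464782]
```

```bash
cat >> h.py <<'E'
F=np.array([517.4,-168.9,0]);Fyaw=np.radians(-9.5);RF=Ro.from_euler("z",Fyaw).as_matrix()
def down(az):
    "tool x down, tool z horizontal at azimuth az (rad)"
    x=np.array([0,0,-1.]);z=np.array([np.cos(az),np.sin(az),0]);return np.c_[x,np.cross(z,x),z]
def go(P,az):
    p,R=toolpose();d=R.T@(np.asarray(P)-p);w=Ro.from_matrix(R.T@down(az)).as_rotvec()
    return np.round(d,1),np.round(w,3)
E
python3 - <<'E'
from h import *
p,R=toolpose();print(np.round(p,1));print(np.round(R,3)); print("z az",np.degrees(np.arctan2(R[1,2],R[0,2])))
def tgt(fx,ztip): return F+RF@np.array([fx,70,ztip+25.])
th=1.0
for az in (80.5,260.5-360): print(az,go(tgt(75,85),np.radians(az)))
E
```

```text
[ 173.2 -600.4  239.2]
[[-0.     0.961  0.277]
 [ 0.001  0.277 -0.961]
 [-1.     0.    -0.001]]
z az -73.90860822528569
80.5 (array([ 129.5,  548.2, -349.8]), array([-2.695e+00, -0.000e+00, -1.000e-03]))
-99.5 (array([ 129.5,  548.2, -349.8]), array([ 0.447, -0.001,  0.   ]))
```

step_arm:
  rows:
    - [0,50,-32,0.056,0,0]
    - [0,50,-32,0.056,0,0]
    - [0,50,-32,0.056,0,0]
    - [0,50,-32,0.056,0,0]
    - [0,50,-32,0.056,0,0]
    - [0,50,-32,0.056,0,0]
    - [0,50,-32,0.056,0,0]
    - [0,50,-32,0.056,0,0]
  grip: 0

```text
t: 1.15
eef_pos: [556.5, -309.8, 238.1]
tcp_rot: [-2.476, 1.569, 2.048]
ft_force: [0.2, -0.7, 0.7]
opening: 0.212
```

```bash
python3 - <<'E'
from h import *
print(go(F+RF@np.array([75,70,85+25.]),np.radians(-99.5)),toolpose()[0],env.state()["joints"],env.state()["qvel"])
E
```

```text
(array([ 128.4,    8.7, -202.5]), array([-0.023, -0.002,  0.001])) [ 556.54996427 -309.78065048  238.09293705] [-6.11935601e-01  5.10219591e-01  1.52839426e+00  1.10911351e-03
  1.10487408e+00  1.14678708e+00] [ 7.03150094e-01  3.87598487e-01 -6.97546068e-01 -3.33116102e-04
  2.99830051e-01  1.16443092e+00]
```

step_arm:
  rows:
    - [0,2,-50,-0.01,0,0]
    - [0,2,-50,-0.01,0,0]
    - [0,2,-50,0,0,0]
    - [0,2,-50,0,0,0]
    - [0,0,0,0,0,0]
    - [0,0,0,0,0,0]
  grip: 0

```text
t: 1.9
eef_pos: [602.9, -105.4, 235.8]
tcp_rot: [-2.124, 1.566, 2.425]
ft_force: [0.7, 0.0, -0.2]
opening: 0.004
```

```bash
python3 - <<'E'
from h import *
print(toolpose(),env.state()["joints"])
im=env.read_camera("wrist");cv2.imwrite("pics/wrist1.png",im[:,:,::-1])
print(go(F+RF@np.array([75,70,85+25.]),np.radians(-99.5)))
G=F+[0,0,87];print(wproj(G))
for th in (0.9,1.0,1.1):print([np.round(wproj(F+RF@np.array([45-s*np.cos(th),70,34+s*np.sin(th)]))) for s in (44,92)])
E
```

```text
(array([ 602.91386733, -105.43546569,  235.8252816 ]), array([[-0.00344363,  0.98660298, -0.16310336],
       [ 0.00299931, -0.1630934 , -0.98660607],
       [-0.99998957, -0.00388671, -0.00239749]])) [-0.28178387  0.47749463  1.5942121   0.0021879   1.07402878  1.45179688]
(array([125.8,   1.7,   6.9]), array([ 0.001, -0.003,  0.004]))
[403.55316203 314.13166173]
[array([325., 289.]), array([326., 338.])]
[array([325., 286.]), array([326., 333.])]
[array([325., 283.]), array([326., 328.])]
```

View pics/wrist1.png

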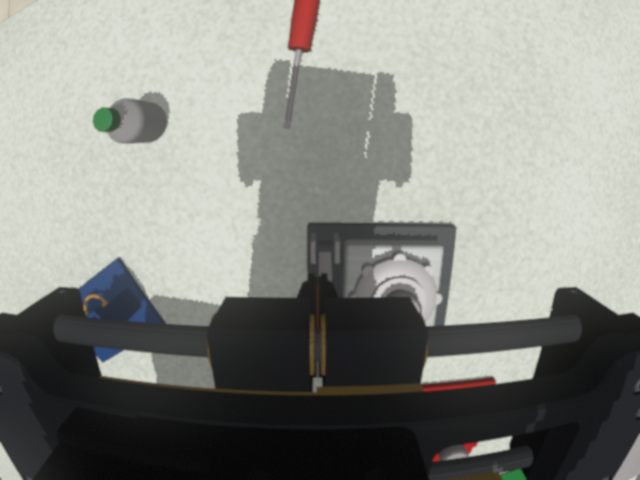

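step_arm:
  rows:
    - [38,0,2.3,0,-0.001,0.002]
    - [38,0,2.3,0,-0.001,0.002]
    - [38,0,2.3,0,0,0]
    - [0,-12,0,0,0,0]
    - [0,-12,0,0,0,0]
    - [0,0,0,0,0,0]

```text
t: 2.7
eef_pos: [576.3, -114.7, 122.0]
tcp_rot: [1.479, 1.566, -0.264]
ft_force: [0.8, 1.1, -0.1]
opening: 0.002
```

```bash
cat >> h.py <<'E'
def fpos():
    p,_=toolpose();q=RF.T@(p-F);return np.round([q[0],q[1],q[2]-25],1)
E
python3 - <<'E'
from h import *
print("fixture tip",fpos(),env.state()["ft_force"])
im=env.read_camera("scene");cv2.imwrite("pics/scene2.png",cv2.resize(im[100:320,130:420,::-1],(780,592)))
E
```

```text
fixture tip [49.2 63.2 97. ] [ 0.77542366  1.05194078 -0.0684055 ]
```

View pics/scene2.png

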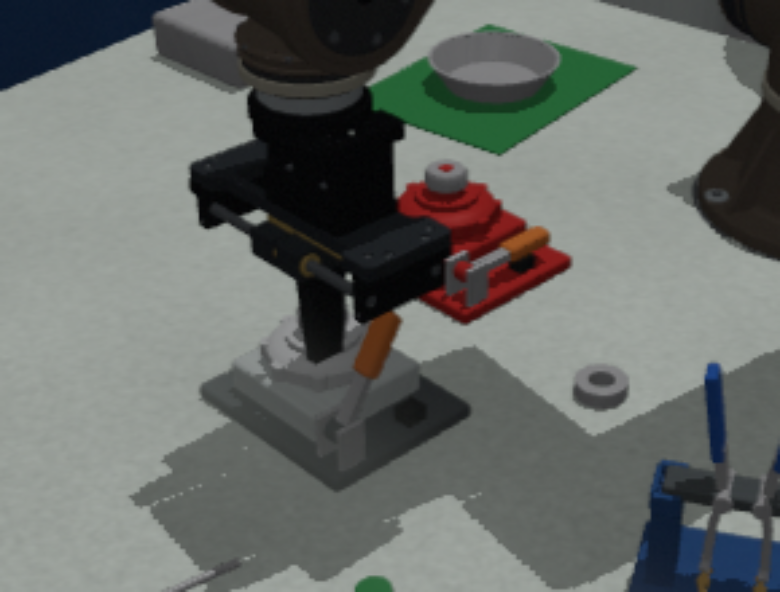

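step_arm:
  rows:
    - [0,0,-4,0,0,0]
    - [0,0,0,0,0,0]

```text
t: 3.0
eef_pos: [578.6, -110.8, 123.9]
tcp_rot: [1.464, 1.562, -0.279]
ft_force: [-0.1, -0.3, -0.7]
opening: 0.006
```

```bash
python3 - <<'E'
from h import *
print("fixture tip",fpos(),env.state()["ft_force"],go(F+RF@np.array([50,70,97+25.]),np.radians(-99.5)))
E
```

```text
fixture tip [50.8 67.5 98.9] [-0.11009175 -0.28131332 -0.69951622] (array([ 1.9, -0.8, -2.5]), array([-0.006,  0.001, -0.009]))
```

step_arm:
  rows:
    - [1,-9,-2.5,0,0,-0.005]
    - [0,-9,0,0,0,0]
    - [0,-9,0,0,0,0]
    - [4,-6,0,0,0,0]
    - [4,-6,0,0,0,0]
    - [5,-5,0,0,0,0]

```text
t: 3.75
eef_pos: [533.9, -100.1, 109.8]
tcp_rot: [1.399, 1.564, -0.344]
ft_force: [1.6, -0.2, 2.5]
opening: 0.006
```

```bash
python3 - <<'E'
from h import *
print("fixture tip",fpos(),env.state()["ft_force"],go(F+RF@np.array([1,70,79+25.]),np.radians(-99.5)))
E
```

```text
fixture tip [ 5.  70.6 84.8] [ 1.60825439 -0.15147196  2.49271882] (array([ 5.7, -4. ,  0.6]), array([-0.006,  0.001, -0.007]))
```

Contact with the lever at about 3 N, so I'm following its arc down.

step_arm:
  rows:
    - [5,-4,0,0,0,-0.004]
    - [5,-4,0,0,0,0]
    - [6,-3,0,0,0,0]
    - [6,-3,0,0,0,0]
    - [6,-2,0,0,0,0]
    - [6,-1,0,0,0,0]

```text
t: 4.5
eef_pos: [515.2, -96.8, 72.8]
tcp_rot: [0.178, 1.57, -1.565]
ft_force: [-2.2, 0.5, 3.2]
opening: 0.007
```

```bash
python3 - <<'E'
from h import *
print("fixture tip",fpos(),env.state()["ft_force"],go(F+RF@np.array([-15,70,41+25.]),np.radians(-99.5)))
E
```

```text
fixture tip [-14.   70.8  47.8] [-2.20832113  0.50326771  3.20463981] (array([ 6.8, -1. ,  0.8]), array([-0.006,  0.001, -0.   ]))
```

step_arm:
  rows:
    - [4,-1,0.5,0,0,0]
    - [3,0,0,0,0,0]
    - [2.5,0,0,0,0,0]

```text
t: 4.88
eef_pos: [514.0, -97.1, 65.2]
tcp_rot: [0.547, 1.57, -1.195]
ft_force: [-12.8, 3.5, 59.0]
opening: 0.006
```

```bash
python3 - <<'E'
from h import *
print("fixture tip",fpos(),env.state()["ft_force"])
E
```

```text
fixture tip [-15.2  70.3  40.2] [-12.79639041   3.51155801  58.95597829]
```

Hard stop reached: 59 N at tip height 40 mm. I'll back off straight up and look.

step_arm:
  rows:
    - [-4,0,0,0,0,0]
    - [-30,0,0,0,0,0]
    - [-40,0,0,0,0,0]
    - [-40,0,0,0,0,0]
    - [-20,0,0,0,0,0]
    - [0,0,0,0,0,0]
  grip: 95

```text
t: 5.62
eef_pos: [513.4, -97.2, 202.8]
tcp_rot: [-0.289, 1.569, -2.031]
ft_force: [0.1, 0.4, -0.2]
opening: 0.582
```

```bash
python3 - <<'E'
from h import *
print(toolpose()[0],env.state()["joints"],env.state()["ft_force"])
im=env.read_camera("wrist");cv2.imwrite("pics/wrist3.png",im[:,:,::-1])
im=env.read_camera("scene");cv2.imwrite("pics/scene3.png",cv2.resize(im[100:320,130:420,::-1],(780,592)))
# pliers grasp hover: TCP such that grasp pt (6 ahead) at z=153+60
for az in (110.5,-69.5): print(go([526.5,176,153+6+70],np.radians(az)))
E
```

```text
[513.43958985 -97.24829471 202.79337208] [-0.31283132  0.39102996  1.85159477 -0.00214989  0.89921969  1.43050537] [ 0.14866837  0.38898013 -0.17037856]
(array([ -28. ,  -33.2, -271.4]), array([ 2.613,  0.005, -0.   ]))
(array([ -28. ,  -33.2, -271.4]), array([-0.529,  0.   ,  0.004]))
```

View pics/scene3.png

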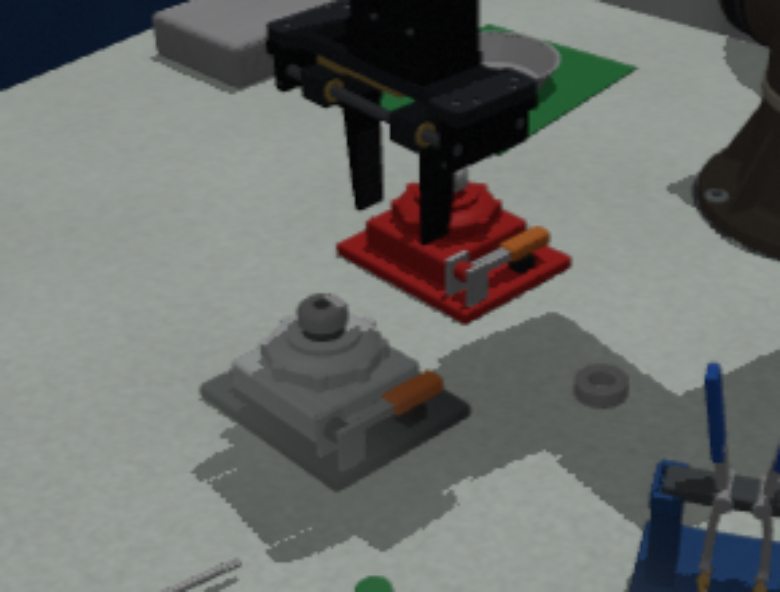

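View pics/wrist3.png

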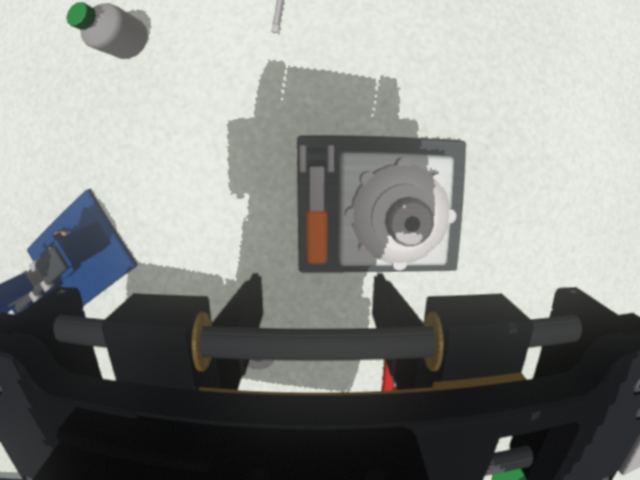

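Lever is down in both views: level in the scene crop at (415,390), and in the wrist view the orange grip lies flat at (317,237). Wrist also shows the stub hole at (412,224). Now moving to hover over the pliers.

```bash
python3 - <<'E'
from h import *
p,R=toolpose()
def f(u,v,z):
    o,d=wray(u,v,p,R);return np.round(o+d*(z-o[2])/d[2],1)
print("stub",f(412,224,87), "plate",f(299,137,10),f(465,140,10),f(457,270,10),f(299,270,10))
print(RF.T@(f(412,224,87)-F),wproj(F+[0,0,87],p,R))
E
```

```text
stub [ 516.9 -167.8   87. ] plate [593.4 -94.3  10. ] [ 569.1 -248.1   10. ] [ 441.6 -227.8   10. ] [470.2 -71.7  10. ]
[-0.67469517  1.00239036 87.        ] [413.32057399 223.13904192]
```

step_arm:
  rows:
    - [-7,6.5,-45,-0.088,0,0]
    - [-7,6.5,-45,-0.088,0,0]
    - [-7,6.5,-45,-0.088,0,0]
    - [-7,6.5,-45,-0.088,0,0]
    - [0,6.5,-45,-0.088,0,0]
    - [0,6.5,-45,-0.088,0,0]
    - [0,0,0,0,0,0]
  grip: 95

```text
t: 6.6
eef_pos: [535.8, 178.8, 218.3]
tcp_rot: [-1.883, 1.551, -3.082]
ft_force: [-0.2, 0.0, 0.7]
opening: 0.997
```

```bash
python3 - <<'E'
from h import *
p,R=toolpose();print(p,env.state()["opening"],env.state()["qvel"])
im=env.read_camera("wrist");cv2.imwrite("pics/wrist4.png",im[:,:,::-1])
im=env.read_camera("top");cv2.imwrite("pics/top4.png",im[:,:,::-1])
print(toolpose()[0],go([526.5,176,153+6+70],np.radians(-69.5)))
E
```

```text
[535.80342042 178.80003071 218.34566528] 0.9966115275370864 [-0.03629778  0.01494534  0.01203205 -0.01354114 -0.00719699  0.00176545]
[536.30931517 176.54493185 218.58828139] (array([-10.2,  -9.5,  -3.1]), array([ 0.01 , -0.006,  0.019]))
```

View pics/wrist4.png

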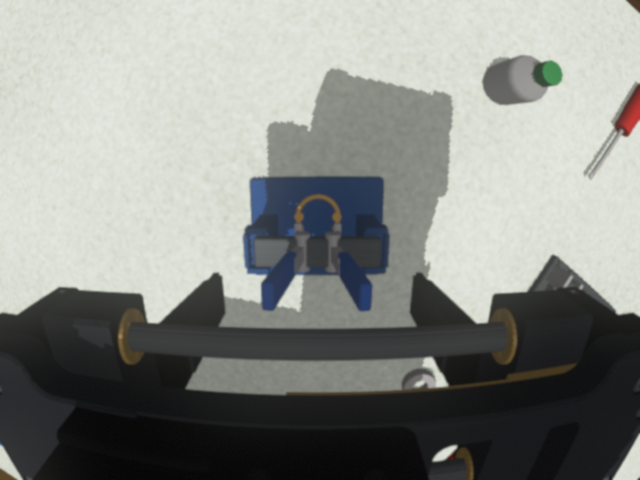

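```bash
python3 - <<'E'
import cv2
i=cv2.imread("pics/wrist4.png");cv2.imwrite("pics/c4.png",cv2.resize(i[170:320,230:400],(680,600),interpolation=cv2.INTER_CUBIC))
E
```

```text
(no output)
```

View pics/c4.png

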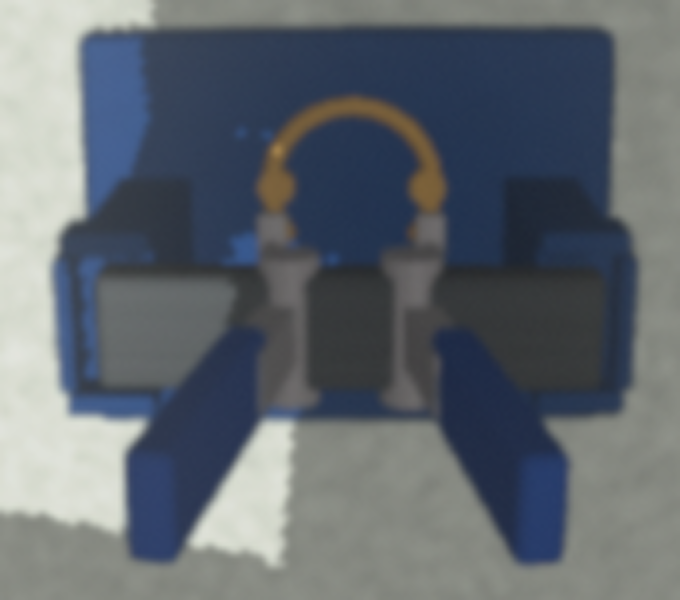

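```bash
python3 - <<'E'
from h import *
p,R=toolpose();print("settled",p,env.state()["t"])
im=env.read_camera("wrist");cv2.imwrite("pics/wrist5.png",im[:,:,::-1])
cv2.imwrite("pics/c5.png",cv2.resize(im[170:320,230:400,::-1],(680,600),interpolation=cv2.INTER_CUBIC))
print(toolpose()[0])
c=lambda x,y:((x+.5)/4-.5+230,(y+.5)/4-.5+170)
def f(x,y,z):
    o,d=wray(*c(x,y),p,R);return o+d*(z-o[2])/d[2]
a=f(152,505,176);b=f(544,508,176);m=(a+b)/2
print("handles",a,b,m,"az",np.degrees(np.arctan2(*(b-a)[[1,0]])))
q=[f(*k,88) for k in [(98,272),(605,272),(605,388),(98,388)]];print("bar",np.mean(q,0),np.degrees(np.arctan2(*(q[1]-q[0])[[1,0]])),np.linalg.norm(q[1]-q[0]))
r=[f(*k,20) for k in [(278,188),(428,188),(352,105)]];print("ring",r)
P=m*.5+np.mean(q,0)*.5
print(go([P[0],P[1],159],np.radians(-69.5)))
E
```

```text
settled [536.30931517 176.54493185 218.58828139] 6.7
[536.58109669 175.92155714 219.00341567]
handles [517.35647748 199.50582097 176.        ] [536.54619488 148.72007608 176.        ] [526.95133618 174.11294853 176.        ] az -69.30060857427178
bar [524.59567427 173.16854399  88.        ] -68.8837190975036 98.20974058607817
ring [array([531.04406936, 194.53877374,  20.        ]), array([543.78883125, 161.51273413,  20.        ]), array([555.81194763, 185.35156596,  20.        ])]
(array([60.2, -9.8, -1.4]), array([ 0.009, -0.005,  0.018]))
```

View pics/c5.png

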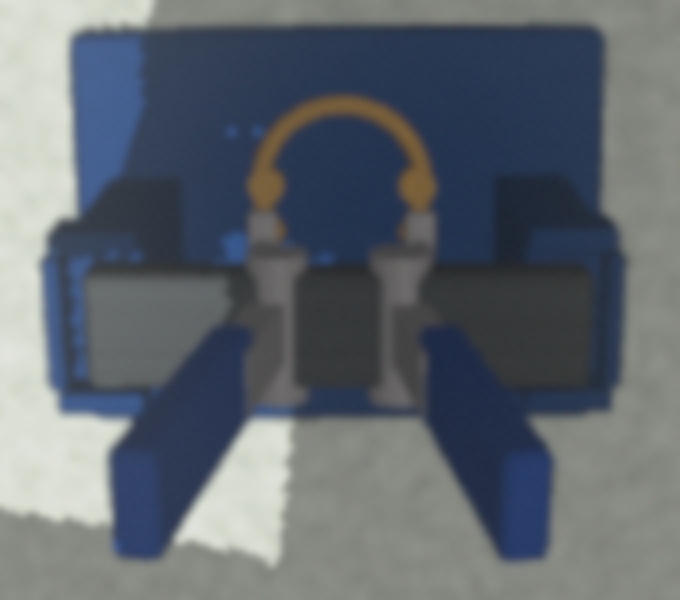

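```bash
python3 - <<'E'
from h import *
p=np.array([536.309,176.545,218.588]);_,R=toolpose()
c=lambda x,y:((x+.5)/4-.5+230,(y+.5)/4-.5+170)
def f(x,y,z):
    o,d=wray(*c(x,y),p,R);return o+d*(z-o[2])/d[2]
a=f(136,503,176);b=f(526,505,176);m=(a+b)/2
print("handles",a,b,m,"az",np.degrees(np.arctan2(*(b-a)[[1,0]])))
q=[f(*k,88) for k in [(86,270),(592,270),(592,386),(86,386)]];print("bar",np.mean(q,0),np.degrees(np.arctan2(*(q[1]-q[0])[[1,0]])),np.linalg.norm(q[1]-q[0]))
P=m*.5+np.mean(q,0)*.5
print(P,toolpose()[0],go([P[0],P[1],159],np.radians(-69.3)))
# model: ring centre if pliers at P
E
```

```text
handles [516.86512212 201.71503701 176.        ] [536.08738512 151.2671109  176.        ] [526.47625362 176.49107395 176.        ] az -69.14156945446527
bar [524.16539637 175.67702448  88.        ] -68.9571588107974 97.99014804365486
[525.32082499 176.08404922 132.        ] [536.58109669 175.92155714 219.00341567] (array([60.2, -9.4, -3.9]), array([ 0.005, -0.005,  0.018]))
```

step_arm:
  rows:
    - [0,-5,-2,0.003,-0.003,0.009]
    - [0,-4.4,-2,0.003,-0.003,0.009]
    - [0,0,0,0,0,0]
    - [0,0,0,0,0,0]

```text
t: 7.25
eef_pos: [525.9, 173.6, 218.8]
tcp_rot: [0.565, 1.569, -0.65]
ft_force: [0.1, 0.1, -0.6]
opening: 1.0
```

```bash
python3 - <<'E'
from h import *
print(go([525.3,176.1,159],np.radians(-69.1)))
E
```

```text
(array([59.8,  0.3, -2.6]), array([-0.01 ,  0.001, -0.001]))
```

step_arm:
  rows:
    - [20,0,-2,-0.005,0,0]
    - [20,0,-0.5,0,0,0]
    - [10,0,0,0,0,0]
    - [7,0,0,0,0,0]
    - [0,0,0,0,0,0]

```text
t: 7.88
eef_pos: [526.3, 175.7, 161.3]
tcp_rot: [1.148, 1.567, -0.064]
ft_force: [0.3, 0.1, 0.0]
opening: 0.997
```

```bash
python3 - <<'E'
from h import *
print(go([525.3,176.1,159],np.radians(-69.1)),env.state()["ft_force"])
im=env.read_camera("wrist");cv2.imwrite("pics/wrist6.png",im[:,:,::-1])
E
```

```text
(array([ 2.3, -0.8, -0.7]), array([-0.005,  0.002, -0.003])) [0.32451004 0.08753693 0.01205886]
```

View pics/wrist6.png

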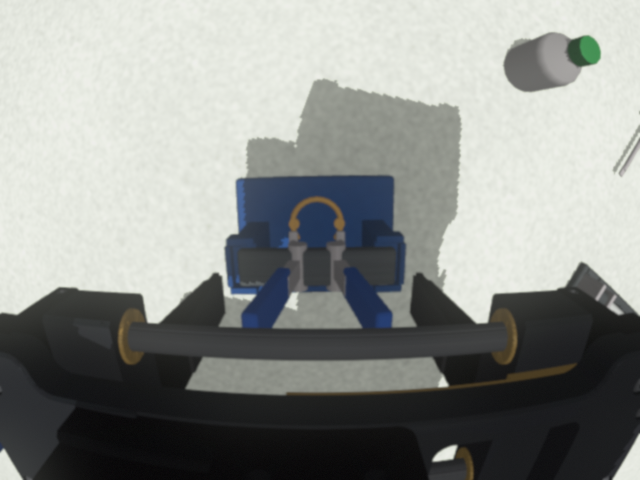

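The handles sit centred between the fingers (columns 265 and 370 about 317). Closing.

step_arm:
  rows:
    - [2,-0.8,-0.6,0,0,0]
    - [0,0,0,0,0,0]
    - [0,0,0,0,0,0]
    - [0,0,0,0,0,0]
    - [0,0,0,0,0,0]
    - [0,0,0,0,0,0]
    - [0,0,0,0,0,0]
  grip: 0

```text
t: 8.8
eef_pos: [526.6, 176.3, 162.6]
tcp_rot: [1.301, 1.561, 0.09]
ft_force: [-0.9, -0.3, -0.9]
opening: 0.363
```

```bash
python3 - <<'E'
from h import *
s=env.state();print(go([525.3,176.1,159],np.radians(-69.1)),s["ft_force"],s["moment"],s["opening"]*95.1)
im=env.read_camera("wrist");cv2.imwrite("pics/wrist7.png",im[:,:,::-1])
E
```

```text
(array([ 3.6, -1.3, -0.2]), array([-0.005,  0.003, -0.009])) [-0.93796639 -0.32545271 -0.91714816] [-0.02762923  0.1477168   0.06452818] 34.53431476387318
```

View pics/wrist7.png

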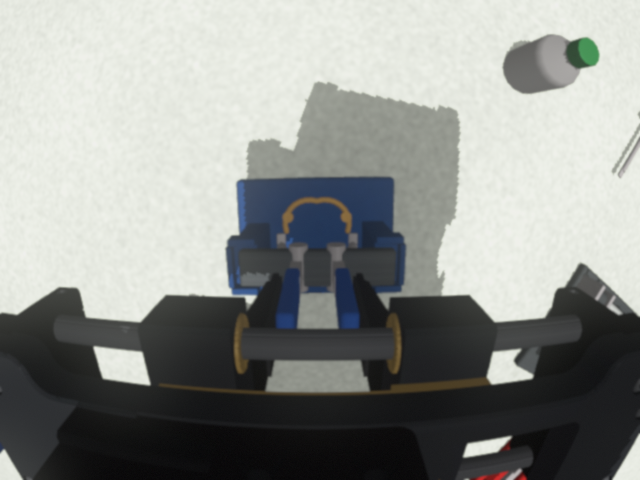

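Handles are at 34.5 mm, so fully squeezed, and the ring is visibly wider. Lifting.

step_arm:
  rows:
    - [-4,0,0,0,0,0]
    - [-8,0,0,0,0,0]
    - [-12,0,0,0,0,0]
    - [-15,0,0,0,0,0]
    - [-15,0,0,0,0,0]
    - [-15,0,0,0,0,0]
    - [-15,0,0,0,0,0]
    - [-8,0,0,0,0,0]

```text
t: 9.85
eef_pos: [525.5, 176.2, 260.9]
tcp_rot: [1.293, 1.562, 0.082]
ft_force: [0.1, -0.6, -2.9]
opening: 0.363
```

```bash
python3 - <<'E'
from h import *
s=env.state();print(toolpose()[0],s["ft_force"],s["moment"],s["opening"]*95.1,s["joints"])
im=env.read_camera("wrist");cv2.imwrite("pics/wrist8.png",im[:,:,::-1])
im=env.read_camera("scene");cv2.imwrite("pics/scene8.png",im[:,:,::-1])
print(toolpose())
E
```

```text
[525.50062266 176.1654082  260.86065535] [ 0.05840411 -0.60268656 -2.90080829] [ 0.03120516 -0.0809453   0.01309032] 34.50051133422723 [ 2.04771959e-01  3.65323539e-01  1.71193300e+00 -1.26859489e-03
  1.05538530e+00  1.41660209e+00]
(array([525.59984589, 176.18626242, 260.63503372]), array([[ 9.44016724e-03,  9.35991132e-01,  3.51896980e-01],
       [ 8.75725568e-04,  3.51904787e-01, -9.36035391e-01],
       [-9.99955057e-01,  9.14449582e-03,  2.50236868e-03]]))
```

View pics/wrist8.png

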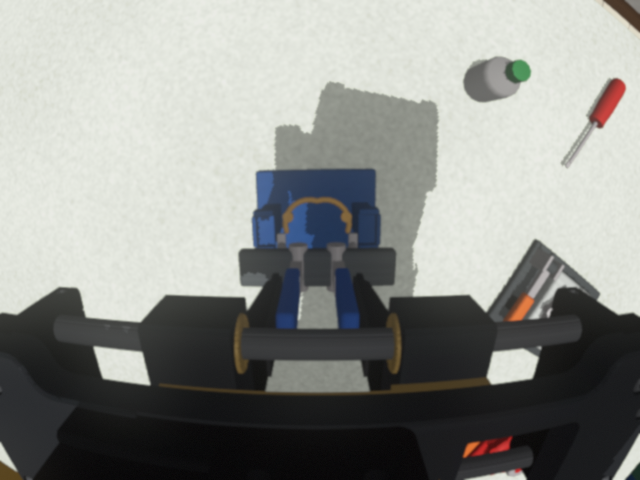

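View pics/scene8.png

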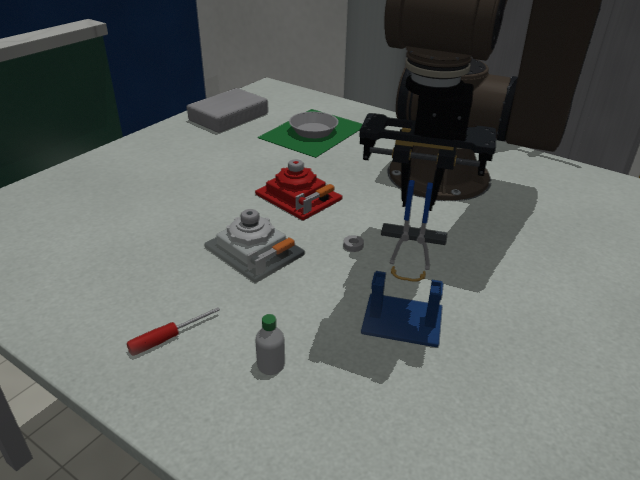

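```bash
cat > ring.py <<'E'
from h import *
from scipy.optimize import least_squares
def ring(im,p,R,dx=142.6,save=None,roi=(180,235,270,370)):
    """fit ring circle in the tool plane x=dx; returns centre (tool y,z), r of midline"""
    hsv=cv2.cvtColor(im,cv2.COLOR_RGB2HSV);r0,r1,c0,c1=roi
    m=cv2.inRange(hsv,(8,110,60),(25,255,255));k=np.zeros_like(m);k[r0:r1,c0:c1]=m[r0:r1,c0:c1]
    n,l,st,_=cv2.connectedComponentsWithStats(k);i=1+np.argmax(st[1:,4]);k=(l==i).astype(np.uint8)*255
    v,u=np.nonzero(k)
    if save: 
        a=im[r0-20:r1+60,c0-30:c1+30,::-1].copy();a=cv2.resize(a,None,fx=5,fy=5,interpolation=cv2.INTER_CUBIC);b=k[r0-20:r1+60,c0-30:c1+30]
        cn,_=cv2.findContours(cv2.resize(b,None,fx=5,fy=5,interpolation=cv2.INTER_NEAREST),cv2.RETR_LIST,cv2.CHAIN_APPROX_NONE)
        cv2.drawContours(a,cn,-1,(0,255,0),1);cv2.imwrite(save,a)
    pts=[]
    for a,b in zip(u,v):
        o,d=wray(a,b,np.zeros(3),np.eye(3));q=o+d*(dx-o[0])/d[0];pts.append(q[1:])
    return np.array(pts)
E
python3 - <<'E'
from ring import *
im=cv2.imread("pics/wrist8.png")[:,:,::-1].copy()
pts=ring(im,None,None,save="pics/r8.png")
print(len(pts),pts.min(0),pts.max(0))
# arc part: top 60%
a=pts[pts[:,0]>np.percentile(pts[:,0],35)]
f=lambda x:np.hypot(a[:,0]-x[0],a[:,1]-x[1])-x[2]
s=least_squares(f,[9,0,22],loss="soft_l1");print(s.x,np.std(f(s.x)))
for y in range(-10,40,4):
    q=pts[(pts[:,0]>=y)&(pts[:,0]<y+4)]
    if len(q):print(y,len(q),np.round([q[:,1].min(),q[:,1].max()],1),np.round(np.sort(q[:,1])[[len(q)//4,3*len(q)//4]],1))
E
```

```text
376 [  4.57665682 -26.9288627 ] [31.12643424 25.64660892]
[ 1.63713315 -0.60507682 29.39793666] 1.2297255216785685
2 8 [-25.4  24.9] [22.5 24.1]
6 28 [-26.9  25.6] [-25.4  24.8]
10 41 [-26.9  25.6] [-25.3  24. ]
14 82 [-26.8  25.5] [-23.6  22.3]
18 46 [-26.   24.7] [-22.8  22.2]
22 37 [-22.7  22.2] [-19.5  19.8]
26 95 [-18.7  18.2] [-10.   12.7]
30 39 [-11.6  11.1] [-4.6  6.4]
```

View pics/r8.png

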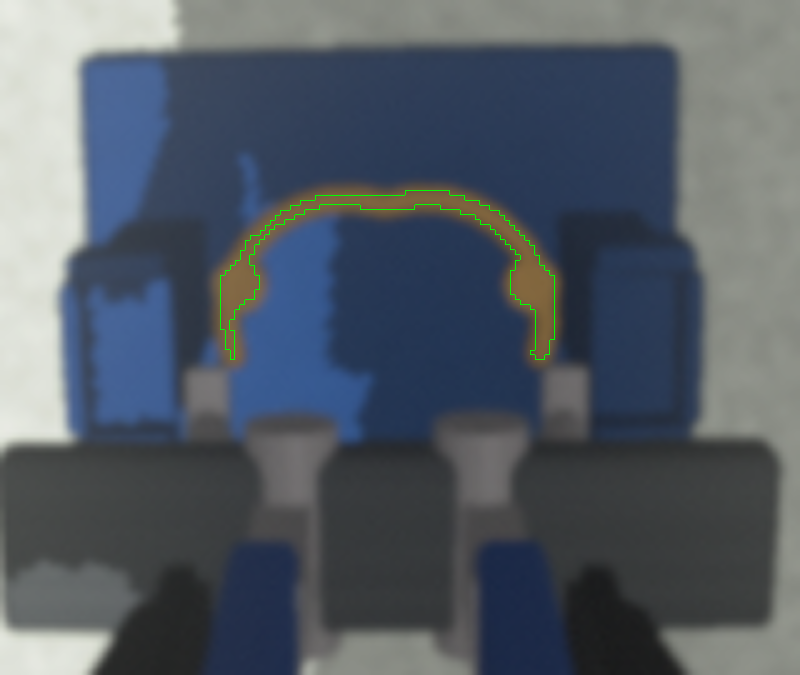

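```bash
python3 - <<'E'
from ring import *
c=lambda x,y:((x+.5)/5-.5+240,(y+.5)/5-.5+160)
def f(x,y,dx):
    o,d=wray(*c(x,y),np.zeros(3),np.eye(3));return (o+d*(dx-o[0])/d[0])[1:]
for y,dx in ((442,84.6),(442,74.6),(462,74.6),(628,74.6)): print(y,dx,f(385,y,dx))
print("ends",f(0,540,79),f(778,540,79))
print("ring far inner/outer",[f(385,y,142.6) for y in (212,190)],"shoulder",[f(x,y,142.6) for x,y in ((320,205),(450,200),(320,185),(450,183))], "knob in",f(262,285,142.6),f(507,285,142.6))
E
```

```text
442 84.6 [ 7.07000495 -0.88946036]
442 74.6 [ 9.93071992 -0.87189127]
462 74.6 [ 7.35761408 -0.87433228]
628 74.6 [-14.7125594  -0.896307 ]
ends [ -4.58496786 -50.83448987] [-4.64105616 50.0852675 ]
ring far inner/outer [array([27.94651892, -0.95819257]), array([31.43662117, -0.95533224])] shoulder [array([ 29.07835144, -11.14138862]), array([29.85885499,  9.22125854]), array([ 32.24946536, -11.11844652]), array([32.55264177,  9.20628213])] knob in [ 16.30896827 -20.43106228] [16.28516922 18.33243011]
```

step_arm:
  rows:
    - [0,-6.4,15,0,0,0]
    - [0,-12.7,30,0,0,0]
    - [0,-17,40,0,0,0]
    - [0,-17,40,0,0,0]
    - [0,-17,40,0,0,0]
    - [0,-17,40,0,0,0]
    - [0,-13,30,0,0,0]
    - [0,-8,20,0,0,0]

```text
t: 10.95
eef_pos: [510.3, -113.5, 255.7]
tcp_rot: [1.754, 1.569, 0.544]
ft_force: [0.1, 0.3, -2.4]
opening: 0.366
```

```bash
python3 - <<'E'
from h import *
print(go([511.4,-171.6,260],np.radians(-69.1)),toolpose(),env.state()["opening"]*95.1)
E
```

```text
(array([ -4.3, -19.5,  54.8]), array([-0.004, -0.   , -0.001])) (array([ 510.29574748, -113.45896577,  255.73707587]), array([[ 1.13384074e-03,  9.35499536e-01,  3.53326100e-01],
       [ 6.85584992e-04,  3.53325517e-01, -9.35500192e-01],
       [-9.99999122e-01,  1.30294330e-03, -2.40749576e-04]])) 34.80937246316323
```

step_arm:
  rows:
    - [-2,-7,20,0,0,0]
    - [-1,-7,18,0,0,0]
    - [0,-4,11,0,0,0]
    - [0,-1,4,0,0,0]
    - [0,0,0,0,0,0]
    - [0,0,0,0,0,0]

```text
t: 11.7
eef_pos: [509.1, -174.4, 256.8]
tcp_rot: [-2.655, 1.567, 2.415]
ft_force: [-0.4, 0.0, -2.9]
opening: 0.365
```

```bash
python3 - <<'E'
from h import *
print(go([511.4,-171.6,260],np.radians(-69.1)),toolpose(),env.state()["qvel"])
im=env.read_camera("wrist");cv2.imwrite("pics/wrist9.png",im[:,:,::-1])
im=env.read_camera("scene");cv2.imwrite("pics/scene9.png",im[:,:,::-1])
im=env.read_camera("top");cv2.imwrite("pics/top9.png",im[:,:,::-1])
print(toolpose()[0])
i=cv2.imread("pics/wrist9.png");cv2.imwrite("pics/w9c.png",cv2.resize(i[160:290,240:400],(800,650))[:600])
i=cv2.imread("pics/scene9.png");cv2.imwrite("pics/s9c.png",cv2.resize(i[130:290,190:310],(450,600)))
E
```

```text
(array([-3.2,  3.1, -1.8]), array([-0.006, -0.003,  0.002])) (array([ 509.09233427, -174.37041954,  256.78400841]), array([[-0.00249187,  0.93645168,  0.35078774],
       [ 0.00221337,  0.35079313, -0.93645036],
       [-0.99999445, -0.00155709, -0.00294684]])) [ 0.00360746  0.00046173  0.00057484  0.00232329  0.00041568 -0.00154056]
[ 509.12381708 -174.39238651  256.86992447]
```

View pics/w9c.png

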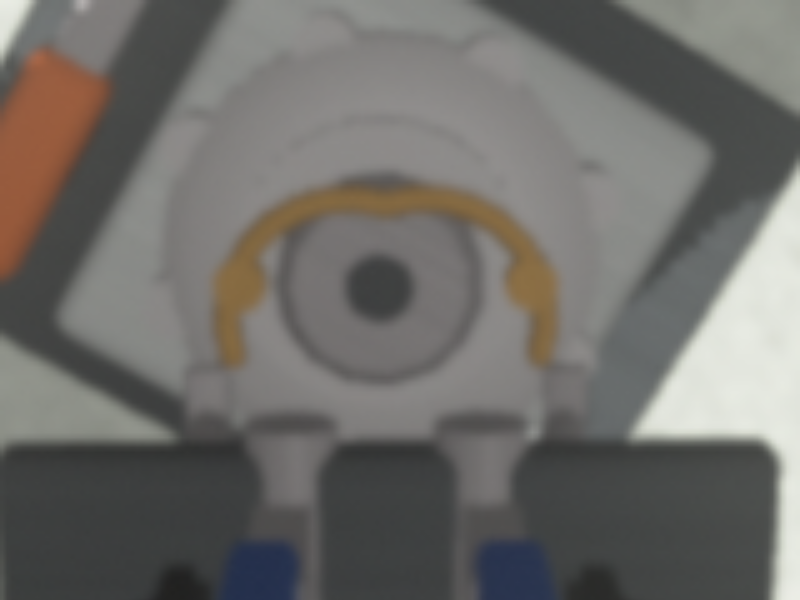

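View pics/s9c.png

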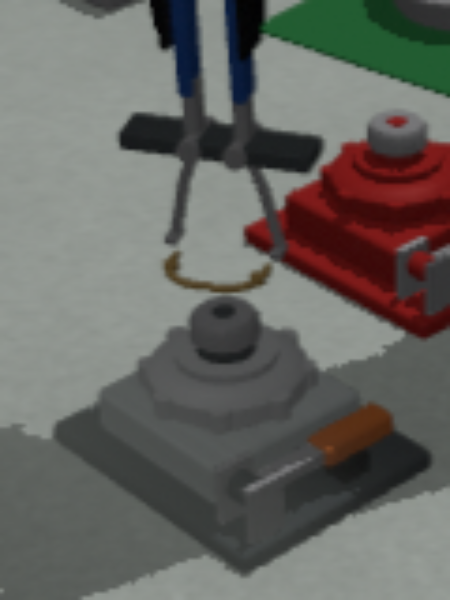

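View pics/top9.png

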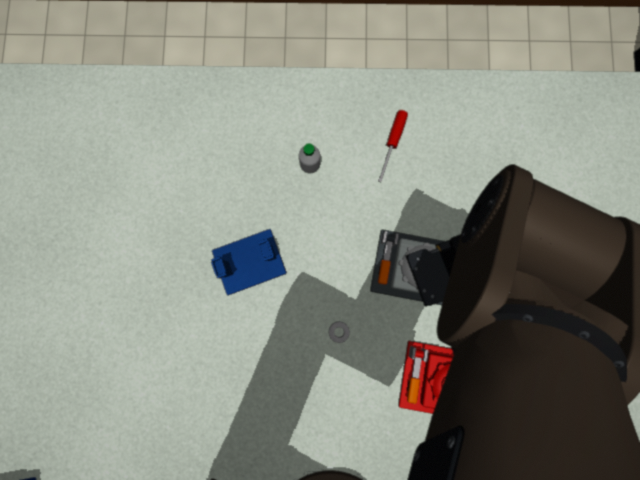

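```bash
python3 - <<'E'
from ring import *
c=lambda x,y:((x+.5)/5-.5+240,(y+.5)/5-.5+160)
def f(x,y,dx):
    o,d=wray(*c(x,y),np.zeros(3),np.eye(3));return np.round((o+d*(dx-o[0])/d[0])[1:],1)
print("stub hole, z87",f(379,288,169.8)); 
# widest outline edges of 37 mm stub (z 83, dx 173.8); top rim 31 mm
print("stub sides",f(279,285,173.8),f(480,285,173.8), "front/rear", f(380,172,173.8),f(380,384,173.8))
print("ring knobs outer/inner",f(215,285,142.6),f(262,285,142.6),f(508,285,142.6),f(556,285,142.6),"far inner mid",f(383,214,142.6),"outer",f(383,190,142.6),"shoulders in",f(320,207,142.6),f(445,207,142.6),"ends",f(232,365,142.6),f(542,365,142.6),"jaw tips",f(208,432,142.6),f(562,432,142.6))
print("bar ends",f(0,540,79),f(778,540,79),"front bottom",f(385,440,84.6),"front top",f(385,460,74.6))
E
```

```text
stub hole, z87 [10.4 -2.1]
stub sides [ 10.2 -19.6] [10.1 15.6] front/rear [30.1 -1.9] [-7.8 -1.9]
ring knobs outer/inner [ 16.3 -27.9] [ 16.3 -20.4] [16.3 18.5] [16.3 26.1] far inner mid [27.6 -1.3] outer [31.4 -1.3] shoulders in [ 28.8 -11.1] [28.7  8.4] ends [  3.3 -25.5] [ 3.3 24.1] jaw tips [ -7.8 -29.6] [-7.9 27.6]
bar ends [ -4.6 -50.8] [-4.6 50.1] front bottom [ 7.3 -0.9] front top [ 7.6 -0.9]
```

Wrist crop: stub hole at (379,288) inside the ring, whose knobs are at (240,285) and (531,285). The stub sits about 4 mm in y and 1 mm in z off the ring centre. Correcting at height.

step_arm:
  rows:
    - [0,2,-0.5,0,0,0]
    - [0,2,-0.5,0,0,0]
    - [0,0,0,0,0,0]
    - [0,0,0,0,0,0]

```text
t: 12.35
eef_pos: [512.9, -171.3, 257.0]
tcp_rot: [-2.692, 1.568, 2.38]
ft_force: [-0.2, -0.2, -2.2]
opening: 0.364
```

```bash
cat > look.py <<'E'
from ring import *
import sys
n=sys.argv[1]
p,R=toolpose();print("tcp",np.round(p,1),"tilt",np.round(R[:,0],4),env.state()["ft_force"],env.state()["opening"]*95.1)
im=env.read_camera("wrist");cv2.imwrite(f"pics/wrist{n}.png",im[:,:,::-1])
im=env.read_camera("scene");cv2.imwrite(f"pics/scene{n}.png",im[:,:,::-1])
i=cv2.imread(f"pics/wrist{n}.png");a=cv2.resize(i[160:270,240:400],(800,550),interpolation=cv2.INTER_CUBIC);cv2.imwrite(f"pics/w{n}c.png",a)
i=cv2.imread(f"pics/scene{n}.png");a=cv2.resize(i[150:250,210:290],(480,600),interpolation=cv2.INTER_CUBIC);cv2.imwrite(f"pics/s{n}c.png",a)
E
python3 look.py 10
```

```text
tcp [ 512.9 -171.3  257. ] tilt [-0.0022  0.0021 -1.    ] [-0.24840508 -0.21304629 -2.22115022] 34.62095865497057
```

View pics/w10c.png

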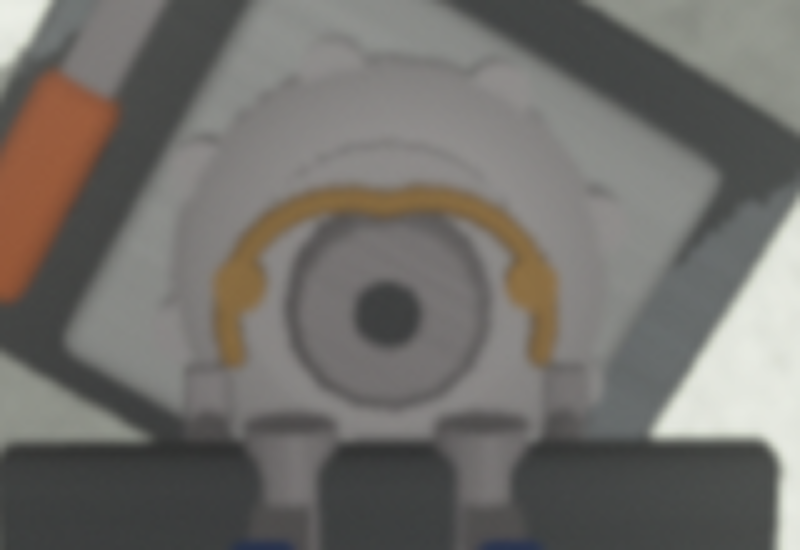

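View pics/s10c.png

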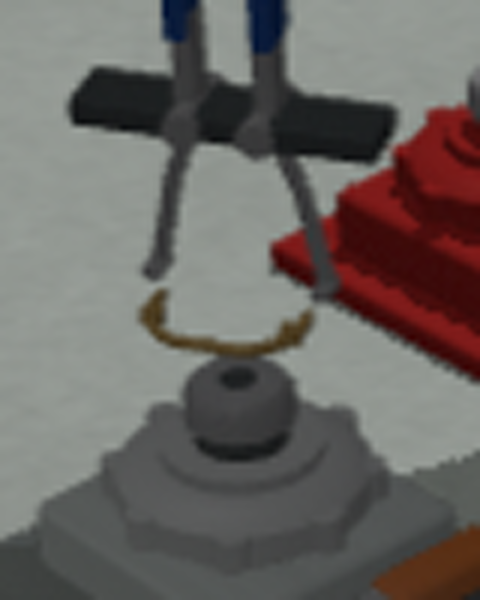

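```bash
python3 - <<'E'
from ring import *
p,R=toolpose()
c=lambda x,y:((x+.5)/5-.5+240,(y+.5)/5-.5+160)
sc=lambda x,y:np.array(((x+.5)/6-.5+210,(y+.5)/6-.5+150))
isc=lambda q:(np.array(q)-[210,150]+.5)*6-.5
def f(x,y,dx):
    o,d=wray(*c(x,y),np.zeros(3),np.eye(3));return np.round((o+d*(dx-o[0])/d[0])[1:],1)
print("stub hole",f(388,315,p[2]-87),"sides",f(289,310,p[2]-83),f(488,310,p[2]-83))
print("stub scene pred",isc(proj("scene",[517.2,-168.4,87])),"obs (240,377)")
for dx in (138,141,142.6,144,147):
    P=[p+R@np.array([dx,16.3,z]) for z in (-24.2,22.3)]+[p+R@np.array([dx,31.5,-1.3])]
    print(dx,[np.round(isc(proj("scene",q))) for q in P])
E
```

```text
stub hole [ 5.6 -0.5] sides [  5.6 -17.9] [ 5.6 17.1]
stub scene pred [240.55807486 378.31927033] obs (240,377)
138 [array([293., 321.]), array([153., 300.]), array([207., 335.])]
141 [array([294., 329.]), array([154., 308.]), array([207., 344.])]
142.6 [array([294., 334.]), array([154., 313.]), array([208., 348.])]
144 [array([294., 337.]), array([155., 316.]), array([208., 352.])]
147 [array([295., 346.]), array([155., 325.]), array([209., 360.])]
```

step_arm:
  rows:
    - [8,-0.5,0.3,0,0,0]
    - [8,-0.4,0.2,0,0,0]
    - [2,0,0,0,0,0]
    - [0,0,0,0,0,0]

```text
t: 12.95
eef_pos: [511.9, -172.2, 237.2]
tcp_rot: [-2.611, 1.567, 2.461]
ft_force: [0.2, -0.1, -1.8]
opening: 0.37
```

```bash
python3 look.py 11
```

```text
tcp [ 511.9 -172.2  237.2] tilt [-0.003   0.0024 -1.    ] [ 0.15075637 -0.11969607 -1.82803505] 35.17571719533949
```

View pics/w11c.png

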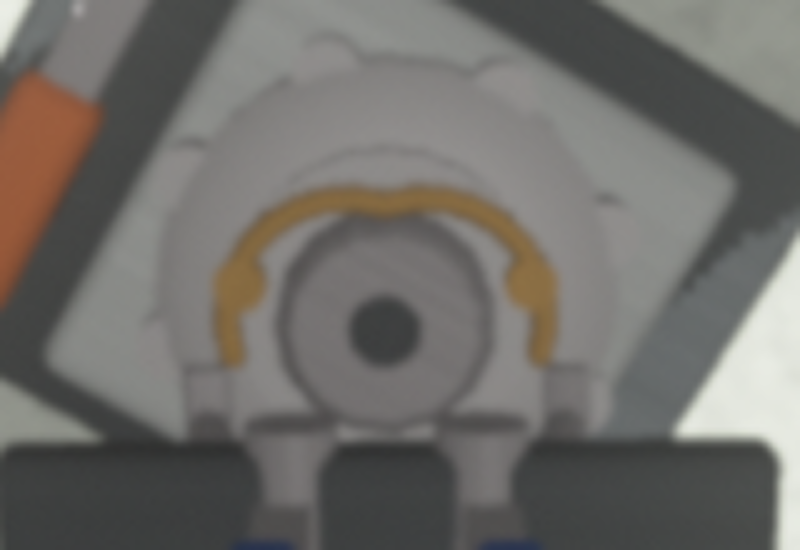

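View pics/s11c.png

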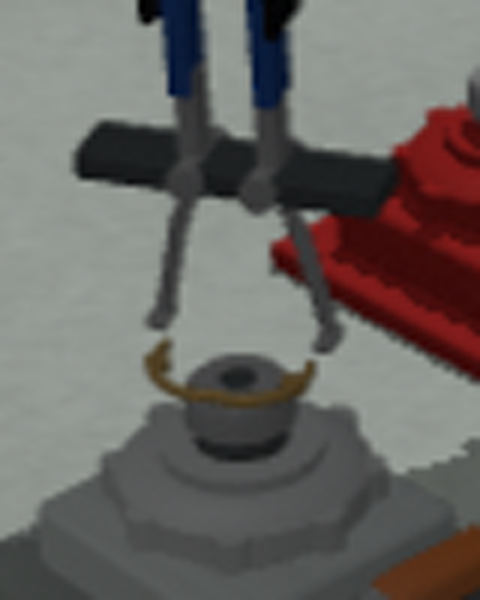

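```bash
python3 - <<'E'
from ring import *
p,R=toolpose()
c=lambda x,y:((x+.5)/5-.5+240,(y+.5)/5-.5+160)
def f(x,y,dx):
    o,d=wray(*c(x,y),np.zeros(3),np.eye(3));return np.round((o+d*(dx-o[0])/d[0])[1:],1)
print("stub hole",f(385,330,p[2]-87),"sides",f(280,325,p[2]-83),f(491,325,p[2]-83),"rear",f(383,430,p[2]-83),"ring far inner",f(383,215,142),"knobs",f(262,285,142),f(508,285,142))
E
```

```text
stub hole [ 7.2 -1. ] sides [  7.2 -18.4] [ 7.2 16.5] rear [-10.8  -1.4] ring far inner [27.6 -1.3] knobs [ 16.4 -20.4] [16.4 18.4]
```

step_arm:
  rows:
    - [4,0.7,0,0,0,0]
    - [5,0,0,0,0,0]
    - [3,0,0,0,0,0]
    - [0,0,0,0,0,0]

```text
t: 13.55
eef_pos: [512.7, -171.9, 224.8]
tcp_rot: [-2.681, 1.568, 2.39]
ft_force: [0.0, 0.2, -2.4]
opening: 0.362
```

```bash
python3 look.py 12
```

```text
tcp [ 512.7 -171.9  224.8] tilt [-0.0022  0.0021 -1.    ] [ 0.04254116  0.15764961 -2.38006122] 34.455602596016256
```

View pics/w12c.png

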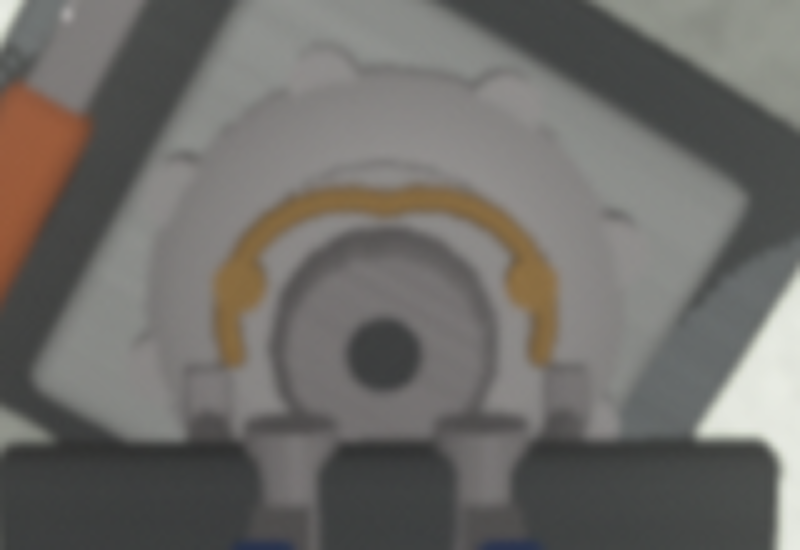

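```bash
python3 - <<'E'
from ring import *
p,R=toolpose()
c=lambda x,y:((x+.5)/5-.5+240,(y+.5)/5-.5+160)
def f(x,y,dx):
    o,d=wray(*c(x,y),np.zeros(3),np.eye(3));return np.round((o+d*(dx-o[0])/d[0])[1:],1)
print("stub hole",f(384,355,p[2]-87),"sides",f(272,350,p[2]-83),f(497,350,p[2]-83),"front",f(383,228,p[2]-83),"ring far inner",f(383,215,142),"knobs",f(262,285,142),f(508,285,142))
E
```

```text
stub hole [ 6.  -1.1] sides [  5.9 -19. ] [ 5.8 16.8] front [25.5 -1.3] ring far inner [27.6 -1.3] knobs [ 16.4 -20.4] [16.4 18.4]
```

step_arm:
  rows:
    - [5,0,0,0,0,0]
    - [4,-0.1,0,0,0,0]
    - [2,0,0,0,0,0]
    - [0,0,0,0,0,0]

```text
t: 14.15
eef_pos: [512.7, -172.0, 213.3]
tcp_rot: [-2.731, 1.568, 2.341]
ft_force: [-0.7, 0.6, -2.5]
opening: 0.363
```

```bash
python3 look.py 13
```

```text
tcp [ 512.7 -172.   213.3] tilt [-0.0018  0.0018 -1.    ] [-0.67054266  0.58115369 -2.48922442] 34.48125456273734
```

View pics/w13c.png

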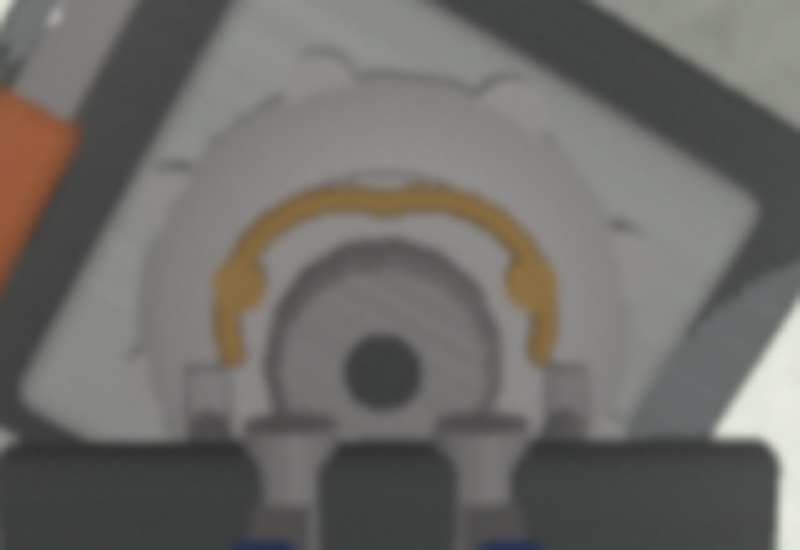

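View pics/s13c.png

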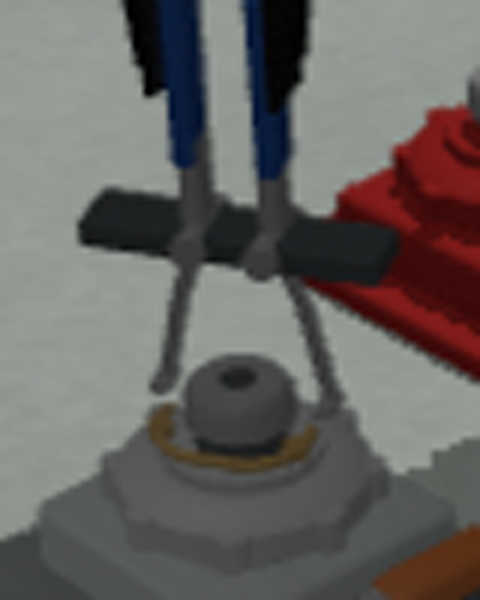

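```bash
python3 - <<'E'
from ring import *
p,R=toolpose()
c=lambda x,y:((x+.5)/5-.5+240,(y+.5)/5-.5+160)
def f(x,y,dx):
    o,d=wray(*c(x,y),np.zeros(3),np.eye(3));return np.round((o+d*(dx-o[0])/d[0])[1:],1)
print("stub hole",f(383,372,p[2]-87),"sides",f(267,368,p[2]-83),f(500,368,p[2]-83),"front",f(383,239,p[2]-83))
# ring pixel geometry by color in scene
im=cv2.imread("pics/scene13.png");hsv=cv2.cvtColor(im,cv2.COLOR_BGR2HSV)
m=cv2.inRange(hsv,(8,90,40),(28,255,255));m[:205]=0;m[235:]=0;m[:,:225]=0;m[:,272:]=0
v,u=np.nonzero(m);print("scene brass",u.min(),u.max(),v.min(),v.max(),len(u))
for col in range(u.min(),u.max()+1,4):
    print(col,v[u==col].min(),v[u==col].max(),end=" | ")
print()
for dx in (140,141,142,143,144):
    P=[p+R@np.array([dx,16.3,z]) for z in (-24.2,22.3)]+[p+R@np.array([dx,29.5,-1.3])]+[p+R@np.array([dx,30.7,z]) for z in(-10,8)]
    print(dx,[np.round(proj("scene",q),1) for q in P])
for z in (65,69,73): print("axis",z,proj("scene",[517.2,-168.4,z]))
E
```

```text
stub hole [ 6.1 -1.3] sides [  5.7 -19. ] [ 5.7 16.6] front [25.7 -1.2]
scene brass 235 262 218 228 81
235 220 222 | 239 225 226 | 243 225 227 | 247 226 227 | 251 227 228 | 255 226 227 | 259 223 226 | 
140 [array([259.3, 223.2]), array([236.5, 219.6]), array([245.6, 225.1]), array([249.7, 226.1]), array([240.8, 224.7])]
141 [array([259.3, 223.6]), array([236.5, 220. ]), array([245.6, 225.5]), array([249.7, 226.5]), array([240.8, 225.1])]
142 [array([259.3, 224.1]), array([236.5, 220.5]), array([245.6, 226. ]), array([249.7, 227. ]), array([240.8, 225.6])]
143 [array([259.3, 224.5]), array([236.6, 220.9]), array([245.7, 226.4]), array([249.8, 227.4]), array([240.9, 226. ])]
144 [array([259.4, 224.9]), array([236.6, 221.3]), array([245.7, 226.8]), array([249.8, 227.9]), array([240.9, 226.4])]
axis 65 [250.28409393 222.1496371 ]
axis 69 [250.17462827 220.43616911]
axis 73 [250.0647064 218.7155602]
```

step_arm:
  rows:
    - [1.6,-0.4,0,0,0,0]
    - [0,0,0,0,0,0]
    - [0,0,0,0,0,0]

```text
t: 14.62
eef_pos: [512.4, -172.2, 212.0]
tcp_rot: [-2.896, 1.569, 2.175]
ft_force: [-0.4, 0.1, -3.9]
opening: 0.368
```

```bash
python3 look.py 14; python3 look.py 15
```

```text
tcp [ 512.4 -172.2  212. ] tilt [-0.001   0.0015 -1.    ] [-0.44446688  0.08195279 -3.85848114] 35.03400410687059
tcp [ 512.4 -172.2  212. ] tilt [-0.0011  0.0015 -1.    ] [ 0.07528412  0.13922788 -2.78801259] 34.6483104080951
```

View pics/w15c.png

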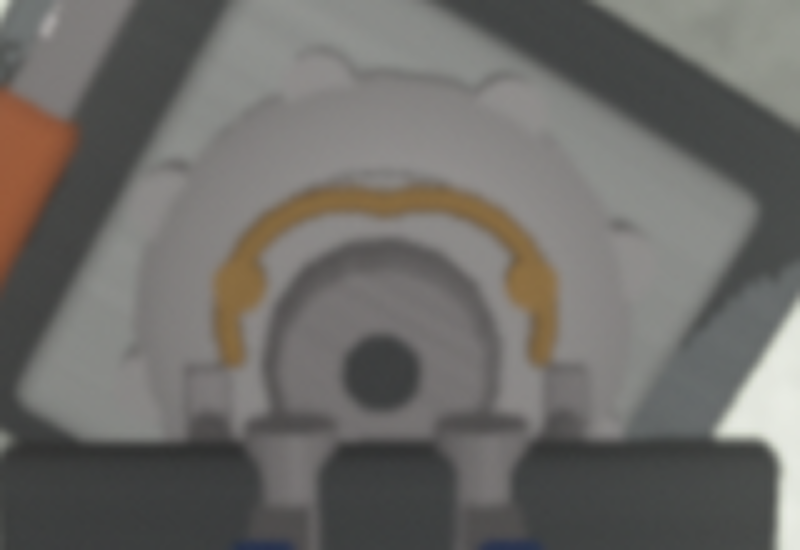

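View pics/s15c.png

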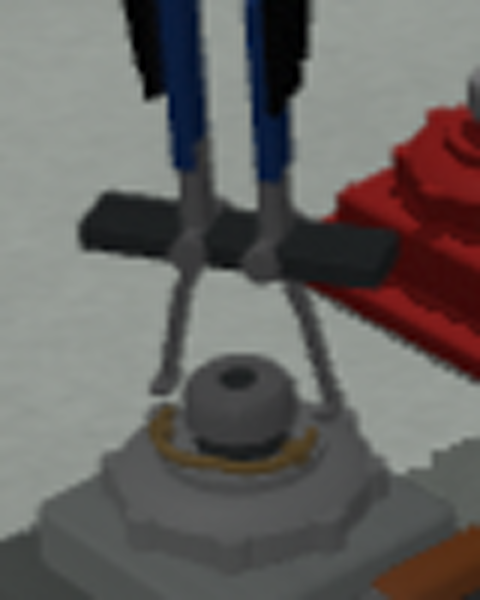

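The ring is at about z = 69.4 mm. The force reading is the same as when hanging free (about -2.8 N), and the pose is steady and upright. Handing in.

```bash
python3 - <<'E'
from h import *
print(env.job_done()); s=env.state();print(s["t"],s["eef_pos"],s["ft_force"],s["opening"])
E
```

```text
the job is handed in; nothing more can be done
None
the job is handed in; nothing more can be done
```

I handed the job in at about 15 s of the 61 s allowed, and no verdict was reported. I swung the grey fixture's orange lever down to its stop. I then took the pliers out of the stand by both handles, squeezed them fully, and lowered the open ring over the stub to the groove, where the gripper still holds it.

| Last check | Measured | Needed |
|---|---|---|
| Handle opening | about 34.7 mm (36 mm is fully squeezed) | `jaw_left` over 0.12 rad |
| Ring height | about 69.4 mm, good to about 1 mm | 69 ± 2.8 mm |
| Ring centre to stub axis | about 1 mm | under 5 mm |
| Tool tilt | about 0.002 rad | under 0.12 rad |
| Wrist force | -2.8 N, same as hanging free, so no sign of contact | fixture contact under 6 N |

- **Force peak:** pressing the lever onto its stop briefly read 59 N at the wrist, higher than I intended. The wrist limit is 120 N. The 40 N limit is for the arm and gripper body, and this press was with the closed fingertips.
- **Disagreement:** two estimates of the ring's sideways offset in the gripper differed by about 3 mm: 9.3 mm from the grasp and 6.5 mm from the wrist camera. I used the camera's ring-to-stub view, which stayed consistent on the way down.
- **Bystanders:** the bottle, bearing and screwdriver looked unmoved in the top picture taken above the fixture. I took no top picture after that, but the arm stayed over the fixture.

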